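# Load the bracket boxes into the carrier in order

### The job

Pack up for the night: move the four bracket boxes from the brown rack to the blue rack, keeping them in order as counted from the brass knob on each rack - the box nearest the brown rack's knob goes into the bay nearest the blue rack's knob, the next into the next bay, the third into the last bay. There is no bay for the fourth, so stack it squarely on the third, with its feet down in the recesses of the lid. Keep the boxes upright, stand each one squarely in the middle of its bay, and leave the splint, the band seater and the pin dish alone.

Things in the scene. Friction and masses are not known exactly. Their poses are not given: they have to be found in the camera images.
- white_box (a point): Centre (half-way up) of the loose white-lidded bracket box, 50 (x) x 44 (y) x 33 mm, 70 g, grey body; boxes differ only in lid colour. Grip from above across its x. Four corner feet 8 mm wide, 4 mm high; lid has four dark-floored corner recesses 12 mm wide, 3 mm deep that take the feet of a box above with 2 mm play; seated so, its centre is 30 mm above the lower box's.
- yellow_box (a point): Centre (half-way up) of the loose yellow-lidded bracket box, 50 (x) x 44 (y) x 33 mm, 70 g, grey body; boxes differ only in lid colour. Grip from above across its x. Four corner feet 8 mm wide, 4 mm high; lid has four dark-floored corner recesses 12 mm wide, 3 mm deep that take the feet of a box above with 2 mm play; seated so, its centre is 30 mm above the lower box's.
- red_box (a point): Centre (half-way up) of the loose red-lidded bracket box, 50 (x) x 44 (y) x 33 mm, 70 g, grey body; boxes differ only in lid colour. Grip from above across its x. Four corner feet 8 mm wide, 4 mm high; lid has four dark-floored corner recesses 12 mm wide, 3 mm deep that take the feet of a box above with 2 mm play; seated so, its centre is 30 mm above the lower box's.
- green_box (a point): Centre (half-way up) of the loose green-lidded bracket box, 50 (x) x 44 (y) x 33 mm, 70 g, grey body; boxes differ only in lid colour. Grip from above across its x. Four corner feet 8 mm wide, 4 mm high; lid has four dark-floored corner recesses 12 mm wide, 3 mm deep that take the feet of a box above with 2 mm play; seated so, its centre is 30 mm above the lower box's.
- liner_white: Fixed flat white liner, 74 (x) x 56 (y) x 2 mm, in one bay of the brown rack, axes parallel to that rack's; origin at the centre of its underside. The white box starts on it, within 5 mm of its centre and 0.12 rad; the liner stays and shows which bay that box came from.
- liner_yellow: Fixed flat yellow liner, 74 (x) x 56 (y) x 2 mm, in one bay of the brown rack, axes parallel to that rack's; origin at the centre of its underside. The yellow box starts on it, within 5 mm of its centre and 0.12 rad; the liner stays and shows which bay that box came from.
- liner_red: Fixed flat red liner, 74 (x) x 56 (y) x 2 mm, in one bay of the brown rack, axes parallel to that rack's; origin at the centre of its underside. The red box starts on it, within 5 mm of its centre and 0.12 rad; the liner stays and shows which bay that box came from.
- liner_green: Fixed flat green liner, 74 (x) x 56 (y) x 2 mm, in one bay of the brown rack, axes parallel to that rack's; origin at the centre of its underside. The green box starts on it, within 5 mm of its centre and 0.12 rad; the liner stays and shows which bay that box came from.
- bench_rack: Brown wooden rack the boxes start in, fixed: base plate 90 (x) x 272 (y) x 8 mm, four bays along its y (centres y = +99, +33, -33, -99 mm; x = 0), parted by 3 mm walls with tops 22 mm above the bench; open at front and back (x). Origin at the centre of its underside. A brass knob 27 mm high marks its +y end.
- carrier: Blue rack the boxes go to, fixed, empty: base 90 (x) x 206 (y) x 8 mm, three bays along its y (centres y = -66, 0, +66 mm; x = 0) with black pads, tops 10 mm above the bench; 3 mm walls between, tops at 22 mm, 63 mm clear; open at front and back (x). Origin at the centre of its underside. A brass knob 27 mm high marks its -y end. A box in a bay: centre at z 26.5 mm, its x along the rack's x.
- splint: Bystander, to be left alone: tinted blue U-shaped transfer splint, 75 x 75 x 12 mm, loose; origin at its underside.
- seater: Bystander, to be left alone: chrome band seater with cream handle, 150 x 14 x 14 mm, loose, lying along its x; origin at its underside.
- pin_dish: Bystander, to be left alone: dented round aluminium pin dish, 84 mm wide, 16 mm high, loose; origin at its underside.
Not all that is in view belongs to the job. Leave any orange look-alike of the carrier alone.

How it is judged:
By the outcome, as a careful person would: the job done as asked, in the order asked, and still so for the second after the job is handed in, with the robot touching nothing.
It also fails if it takes over 104 s, if anything falls off the work surface, if the arm or the gripper's body presses on something with over 40 N, if the wrist force passes 120 N, or if a joint passes its speed limit or range.

### The arm

A 6-joint arm with a two-finger parallel gripper is mounted at the origin on the work surface. World frame = base frame: x ahead of the robot, y to its left, z up, the work surface at z = 0. Lengths are in m, angles in rad, forces in N, time in s.
With the tool pointing down it reaches from about 0.225 to 0.875 m from the base axis. Payload 3.4 kg.
Tool frame: the origin (TCP) lies between the finger pads; the fingertips stand 8 mm ahead of it and the grasp point (between the pads) lies 11 mm behind it; z points along the fingers, y is the line along which they close (so a half turn about z gives the same grasp; the last joint's range is limited). The gripper opens to 85 mm and grips with 20 to 120 N. Pads are 22 mm wide; open, the fingers measure 114 mm over their backs; the gripper's body (76 mm by 85 mm) begins 54 mm behind the grasp point. The pads swing forward as they close: fully open they stand 13 mm farther back than shut.
Start: joints at [-1.286, 0.276, 1.505, -0, 1.361, -0.121], TCP at [0.227, -0.528, 0.217] pointing down, gripper open.
Joint ranges: [-2.89, 2.89], [-0.75, 2.08], [0.22, 2.7], [-1.18, 4.32], [0.11, 2.71], [-2.7, 2.7]. Speed limits (rad/s): [2.57, 2.57, 3.14, 3.14, 3.14, 3.14].

### API

Orientations are given as a unit quaternion [w, x, y, z].
In Python, from rig import manip, optics, finder gives the robot as it stands.
- The arm moves only by the tool servo_tool, never from a script. Its argument "increments" is a list of rows, each a list of 7 numbers: the shift along the tool's x, y, z in cm, then the turn, a rotation vector about the tool's x, y, z in degrees, then the closure, from -1 (fully open) to 1 (shut). In form: [[x, y, z, rx, ry, rz, gripper], ...]. A call has exactly 5 rows; each row shifts and turns the commanded pose from where the row before left it, along the tool's axes as they then stand; what a row does not reach is not made up. A row lasts 1/10 s, in which the tool goes at most 50 mm and 8.59 degrees, less where a joint would pass 70% of its speed; a pose out of reach is approached as far as the arm can. A call is refused whole if a number of a shift passes 5 or a number of a turn 8.59, either way. A call with a gripper value outside its range is refused whole. The fingers move at their own pace and stop on an object; "squeeze" is the grip in N (left out, the last holds). Time passes only in rows, so rows that do not move let the fingers close, or fill a call up. It gives the time, the measured TCP pose, the force, the opening and the grip force at its end, in the units of the state.
- manip.get_state(): the state, without advancing time (a new reading comes with each control period).
- optics.get_image(name): name is "side" or "top"; returns the picture (400x640x3 uint8, red, green, blue); there is no depth.
- optics.get_calibration(name): a dict with "fov_y" (degrees; the focal length in pixels is half the picture's height over the tangent of half this angle, whatever the lens; pixels are square), "cx", "cy" (the principal point, pixels), "world_to_cam" (4x4, takes a point from world to camera coordinates). Camera axes: x right, y down, z forward; pixel columns grow to the right and rows downward; lengths in m; the calibration is good to about 2 mm. A picture is of the moment at which its call begins. get_calibration takes no time and is no camera call.
- manip.sign_off(): hands the job in; it is judged then, once.
Trained networks look in the newest picture that a camera, given by its name, has taken for a name from the list of things; names that differ only in an ending like _2 or _b are one class to them, and where a whole thing is asked for, a point or a joint stands for the part that bears it (a point fixed in the world has none). Each returns a list of dicts, best first, with "p" (0 to 1); they miss things now and then, are a little off and sometimes report something else, mostly with a low value. They report only what shows in the picture. A call takes as long as a camera call. They do not tell look-alikes from the thing itself.
- finder.silhouettes(label, camera): "region" (400x640 bool, what is visible of it) and "box" ([centre column, centre row, width, height] in pixels, round what is visible of it).
- finder.tip_of(label, camera): "at" ([column, row] in pixels: a listed point, or the origin of a listed thing).
The state is a dict: "clock": time; "qpos": joint angles; "qd": joint speeds; "effort": joint torques, N m; "position": TCP position; "ee_rot": TCP orientation; "contact_force": force on the tool from outside, world axes, zero at the start; "moment": the same for the moment, N m; "width": finger opening in m; "gripper_force": force on a finger pad.
Only numpy, scipy, OpenCV 4.12 (cv2) and the standard library are available. Lean on these libraries where they do the work, as an engineer would, in place of code of your own. Each camera call takes 0.05 s, during which the arm holds its last target. There are 200 camera calls.

## Working session

There is one attempt and no reset: what is moved stays moved. The work goes in short steps, Python scripts to look and compute and a tool call to move; the robot and the scene stay as the last step left them, time stands still between calls to the robot, and variables do not carry over. Pictures are saved under pics/ and viewed, at most 14 in all, crops included, and the job is handed in when it is done.

Besides the shell and the picture viewer there is one more tool, called after "Emit:" in YAML: its name, and indented under it one key for each argument. servo_tool: Moves the arm, as the interface text tells. Its arguments: {"type":"object","properties":{"increments":{"type":"array","items":{"type":"array","items":{"type":"number"}}},"squeeze":{"type":"number"}},"required":["increments"]}

```bash
mkdir -p pics
cat > h.py <<'E'
import numpy as np, cv2
from rig import manip, optics, finder
def cal(c):
    k=optics.get_calibration(c); f=200/np.tan(np.radians(k['fov_y'])/2)
    return f,k['cx'],k['cy'],np.array(k['world_to_cam'])
def ray(c,uv,z):
    f,cx,cy,T=cal(c); d=T[:3,:3].T@np.array([(uv[0]-cx)/f,(uv[1]-cy)/f,1]); o=-T[:3,:3].T@T[:3,3]
    return o+d*(z-o[2])/d[2]
def proj(c,p):
    f,cx,cy,T=cal(c); q=T[:3,:3]@np.asarray(p)+T[:3,3]; return np.array([f*q[0]/q[2]+cx,f*q[1]/q[2]+cy])
def save(c,n):
    im=optics.get_image(c); cv2.imwrite('pics/'+n,im[:,:,::-1]); return im
E
python3 - <<'E'
from h import *
for c in('top','side'):
    save(c,c+'0.png'); print(c,optics.get_calibration(c))
    for l in ['white_box','yellow_box','red_box','green_box','bench_rack','carrier','liner_white','liner_yellow','liner_red','liner_green']:
        z=.0285 if 'box' in l else 0
        for r in finder.tip_of(l,c)[:3]: print(c,l,np.round(r['at'],1),round(r['p'],2),np.round(ray(c,r['at'],z),3))
s=manip.get_state();print(s)
E
```

```text
top {'fov_y': 47.6230432373506, 'cx': 321.05365284541466, 'cy': 199.778979564631, 'world_to_cam': array([[ 1.07915517e-02, -9.99941065e-01,  1.18663512e-03,
         7.26042844e-03],
       [-9.98058146e-01, -1.08440210e-02, -6.13379593e-02,
         4.98430364e-01],
       [ 6.13472122e-02, -5.22399087e-04, -9.98116349e-01,
         1.24073077e+00],
       [ 0.00000000e+00,  0.00000000e+00,  0.00000000e+00,
         1.00000000e+00]])}
top white_box [307.4 202.2] 0.74 [0.49  0.05  0.028]
top white_box [360.4 203.4] 0.18 [ 0.489 -0.095  0.028]
top yellow_box [356.8 205. ] 0.88 [ 0.484 -0.085  0.028]
top red_box [383.4 204. ] 0.64 [ 0.488 -0.158  0.028]
top green_box [333.2 206.6] 0.84 [ 0.479 -0.021  0.028]
top green_box [345.9 145.7] 0.43 [ 0.648 -0.054  0.028]
top green_box [209.4 156.7] 0.22 [0.613 0.322 0.028]
top bench_rack [345.3 204.5] 0.89 [ 0.487 -0.055  0.   ]
top carrier [343.5 146.3] 0.9 [ 0.651 -0.049  0.   ]
top carrier [264.5  93.4] 0.76 [0.801 0.177 0.   ]
top carrier [259.9 266.5] 0.67 [0.312 0.181 0.   ]
top liner_white [311.7 204.1] 0.51 [0.487 0.039 0.   ]
top line
[... 1457 characters left out ...]
4  0.   ]
{'clock': 1.1, 'qpos': array([-1.28600902e+00,  2.75905042e-01,  1.50489110e+00, -4.35747373e-05,
        1.36068204e+00, -1.21023139e-01]), 'qd': array([-0.00099806, -0.00071535, -0.00017618,  0.00077156, -0.00022557,
        0.00179872]), 'effort': array([-1.52073513e-03, -4.16671300e+01, -2.46102226e+01, -4.37089893e-04,
        2.19690419e-04, -2.80674470e-06]), 'position': array([ 0.22696935, -0.52835646,  0.21652869]), 'ee_rot': array([ 5.87863797e-05,  9.79484346e-01,  2.01520252e-01, -1.65557562e-05]), 'contact_force': array([-0.6081383 ,  0.38728447, -0.2167691 ]), 'moment': array([-0.02243514,  0.00023559,  0.00293179]), 'gripper_force': 0.0, 'width': 0.08588116413444476}
```

View pics/top0.png

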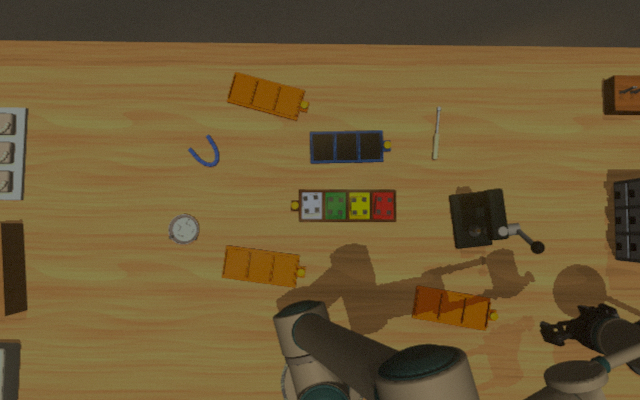

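View pics/side0.png

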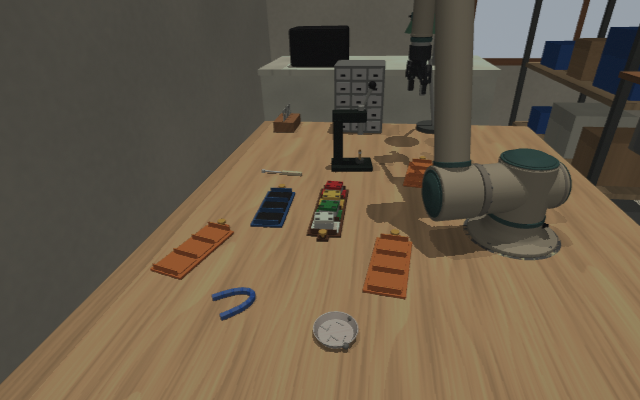

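Run:
```python
import cv2,numpy as np
im=cv2.imread('pics/top0.png')
c=im[122:228,285:405]
cv2.imwrite('pics/crop0.png',cv2.resize(c,None,fx=6.6,fy=5.6 if 0 else 5.6,interpolation=cv2.INTER_CUBIC)) if 0 else cv2.imwrite('pics/crop0.png',cv2.resize(c,None,fx=5.6,fy=5.6,interpolation=cv2.INTER_CUBIC))
```

```text
(no output)
```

View pics/crop0.png

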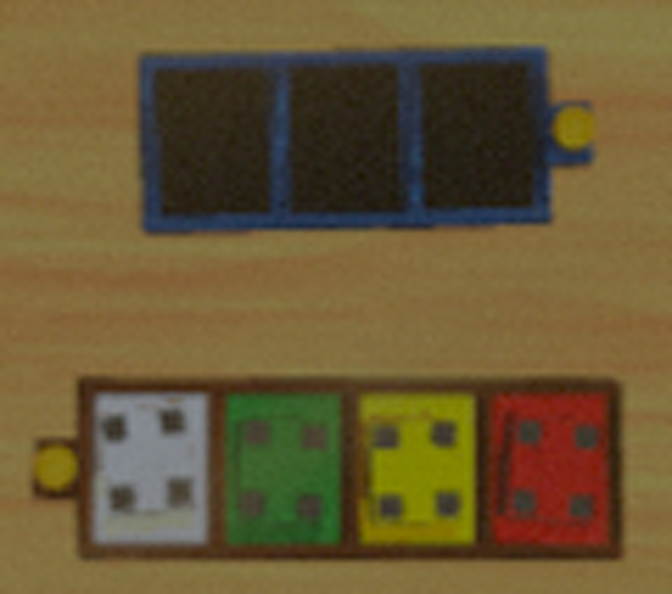

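```bash
cat > m.py <<'E'
from h import *
def stack(c='top',n=6): return np.mean([optics.get_image(c).astype(float) for _ in range(n)],0)
def recess(im,uvs,z,r=3.6,it=6,lid=None):
    vv,uu=np.mgrid[:400,:640]; out=[]
    c=np.mean(uvs,0)
    if lid is None: lid=np.median(im[int(c[1])-2:int(c[1])+3,int(c[0])-2:int(c[0])+3].reshape(-1,3),0)
    D=np.linalg.norm(im-lid,axis=2)
    for p in np.array(uvs,float):
        for _ in range(it):
            m=np.clip(r+.5-np.maximum(abs(uu-p[0]),abs(vv-p[1])),0,1)
            w=m*np.clip(D-.35*D[m>.5].max(),0,None); p=np.array([(w*uu).sum(),(w*vv).sum()])/w.sum()
        out.append(p)
    return np.array([ray('top',p,z) for p in out]),np.array(out)
def pose(P): # order: far-left,far-right,near-left,near-right in picture (far=+x, left=+y)
    c=P.mean(0); ex=(P[0]+P[1]-P[2]-P[3])/2; ey=(P[0]+P[2]-P[1]-P[3])/2
    yx=np.arctan2(ex[1],ex[0]); yy=np.arctan2(-ey[0],ey[1])
    return c, (yx+yy)/2, np.linalg.norm(ex),np.linalg.norm(ey),yx-yy
E
python3 - <<'E'
from m import *
im=stack(); np.save('top.npy',im)
C=dict(white=[(114,428),(172,421),(122,497),(180,491)],green=[(257,432),(315,436),(252,504),(310,505)],
 yellow=[(386,435),(443,433),(391,506),(447,502)],red=[(530,432),(587,436),(524,502),(581,506)])
for k,v in C.items():
    uv=np.array([(285+a/5.6-.4,122+b/5.6-.4) for a,b in v])
    P,px=recess(im,uv,.040); c,y,a,b,d=pose(P); print(k,np.round(c,4),'yaw',round(np.degrees(y),2),np.round([a,b],4),np.degrees(d).round(1),np.round(px-uv,1).tolist())
# carrier
roi=im[125:168,302:392]; hsv=cv2.cvtColor(roi.astype(np.uint8),cv2.COLOR_RGB2HSV)
R,G,B=[roi[...,i] for i in range(3)]
dark=((roi.max(2)<62)&(B<55)).astype(np.uint8)
n,l,s,ce=cv2.connectedComponentsWithStats(dark,connectivity=4)
for i in range(1,n):
    if s[i,4]>150:
        p=ce[i]+[302,125]; print('pad',s[i],p.round(2),ray('top',p,.010).round(4))
blue=((B>R+15)).astype(np.uint8)
blue=cv2.morphologyEx(blue,cv2.MORPH_OPEN,np.ones((2,2)))
q=cv2.findContours(blue,cv2.RETR_EXTERNAL,cv2.CHAIN_APPROX_NONE)[0]; q=max(q,key=cv2.contourArea); print('blue',cv2.minAreaRect(q))
print(roi[20,::3].astype(int).tolist())
m=finder.silhouettes('bench_rack','top')[0]; print('bench',m['p'],m['box'],cv2.minAreaRect(np.argwhere(m['region'])[:,::-1].astype(np.float32)))
for r in finder.silhouettes('carrier','top')[:4]: print('car',r['p'],r['box'],cv2.minAreaRect(np.argwhere(r['region'])[:,::-1].astype(np.float32)))
E
```

```text
white [0.4857 0.0433 0.04  ] yaw 10.84 [0.0357 0.0334] 9.1 [[-4.0, -0.0], [-0.1, 0.0], [-0.1, 0.3], [-0.2, 0.2]]
green [ 0.4805 -0.0247  0.04  ] yaw -3.5 [0.0367 0.0294] 4.8 [[-1.1, 0.1], [-0.3, 0.1], [-0.2, 0.3], [-0.2, 1.8]]
yellow [ 0.4821 -0.0891  0.04  ] yaw 4.47 [0.0339 0.0305] 1.9 [[-1.4, 0.5], [-0.0, 0.1], [-0.8, 0.1], [0.1, 0.4]]
red [ 0.4834 -0.1572  0.04  ] yaw -6.74 [0.034  0.0351] -6.3 [[-1.5, 0.1], [2.2, 0.1], [-1.6, -0.3], [0.1, 0.1]]
pad [ 33   8  23  27 537] [346.46 146.61] [ 0.6488 -0.057   0.01  ]
pad [ 58   8  24  26 558] [370.41 145.4 ] [ 0.6529 -0.1241  0.01  ]
pad [ 10   9  22  27 536] [322.56 146.41] [0.6486 0.0101 0.01  ]
blue ((45.21164321899414, 22.619121551513672), (30.68260955810547, 71.25029754638672), 88.40885925292969)
[[131, 109, 61], [131, 108, 61], [133, 108, 62], [49, 50, 59], [50, 40, 25], [48, 40, 24], [48, 38, 24], [48, 39, 25], [46, 37, 23], [46, 38, 24], [44, 41, 39], [45, 59, 84], [44, 38, 25], [40, 32, 19], [40, 35, 21], [41, 34, 20], [40, 33, 20], [41, 34, 23], [41, 44, 49], [40, 51, 69], [40, 33, 21], [37, 30, 20], [37, 31, 18], [39, 31, 18], [38, 33, 19], [38, 31, 19], [34, 31, 29], [73, 60, 47], [131, 116, 15], [132, 113, 12]]
bench 0.65 [346.1, 205.4, 103.9, 38.5] ((344.1448974609375, 205.20362854003906), (104.41737365722656, 33.73945999145508), 1.4320961236953735)
car 0.97 [454.2, 307.4, 92.5, 44.7] ((455.95947265625, 308.2432556152344), (85.48747253417969, 33.37299346923828), 9.462321281433105)
car 0.79 [267.1, 96.9, 82.6, 50.8] ((269.4398193359375, 96.31661987304688), (81.63137817382812, 33.027252197265625), 15.5241117477417)
car 0.76 [264.4, 264.6, 85.5, 41.9] ((264.3519287109375, 266.2525329589844), (81.83356475830078, 32.56228256225586), 7.765166282653809)
car 0.68 [350.0, 146.9, 82.6, 29.0] ((350.5366516113281, 146.22262573242188), (31.865129470825195, 81.0880355834961), 88.78113555908203)
```

Run:
```python
from m import *
im=np.load('top.npy')
from scipy.optimize import least_squares
C=dict(white=[(114,428),(172,421),(122,497),(180,491)],green=[(257,432),(315,436),(252,504),(310,505)],
 yellow=[(386,435),(443,433),(391,506),(447,502)],red=[(530,432),(587,436),(524,502),(581,506)])
B={'white':(312.5,203.5),'green':(335.5,205.5),'yellow':(359,205),'red':(383.5,205.5)}
for k,v in C.items():
    uv=np.array([(285+a/5.6-.41,122+b/5.6-.41) for a,b in v])
    print(k,'visual',np.round(pose(np.array([ray('top',p,.040) for p in uv])) [0],4), [np.round(t,4) for t in pose(np.array([ray('top',p,.040) for p in uv]))[1:]])
    P,px=recess(im,uv,.040,r=2.3,it=3); c,y,a,b,d=pose(P); print(k,np.round(c,4),'yaw',round(y,3),np.round([a,b],4),d.round(3),np.round(px-uv,1).tolist())
# template fit with 2D model: recess squares dark, lid colour, in contrast image
def fit(k,x0):
    c=np.mean([(285+a/5.6-.41,122+b/5.6-.41) for a,b in C[k]],0); 
    lid=np.median(im[int(c[1])-2:int(c[1])+3,int(c[0])-2:int(c[0])+3].reshape(-1,3),0)
    D=np.linalg.norm(im-lid,axis=2); u0,v0=np.round(c).astype(int)
    vv,uu=np.mgrid[v0-8:v0+9,u0-7:u0+8]; X=np.array([ray('top',(u,v),.0415)[:2] for u,v in zip(uu.ravel(),vv.ravel())])
    d=D[v0-8:v0+9,u0-7:u0+8].ravel()
    s=lambda t:1/(1+np.exp(-t/.0008))
    def f(q):
        x,y,th,sx,sy,A,o=q; e=X-[x,y]; ex=e@[np.cos(th),np.sin(th)]; ey=e@[-np.sin(th),np.cos(th)]
        gx=s(.006-abs(abs(ex)-sx)); gy=s(.006-abs(abs(ey)-sy)); w=(abs(ex)<sx+.008)&(abs(ey)<sy+.008)
        w=s((sx+.008)-abs(ex))*s(sy+.008-abs(ey)); return w*(A*gx*gy+o-d)
    r=least_squares(f,x0,x_scale=[.002,.002,.05,.002,.002,20,10],diff_step=1e-3,loss='soft_l1',f_scale=10); return r
for k in C:
    P=pose(np.array([ray('top',(285+a/5.6-.41,122+b/5.6-.41),.0415) for a,b in C[k]]))
    r=fit(k,[P[0][0],P[0][1],P[1],.0175,.0145,60,10]); print('fit',k,r.x.round(4),round(r.cost))
p=[(322.56,146.41),(346.46,146.61),(370.41,145.4)]
```

```text
white visual [0.4861 0.0403 0.04  ] [np.float64(0.1246), np.float64(0.034), np.float64(0.0283), np.float64(0.004)]
white [0.4858 0.0406 0.04  ] yaw 0.124 [0.0345 0.0281] -0.009 [[-0.1, 0.0], [-0.1, 0.0], [-0.1, 0.3], [-0.2, 0.2]]
green visual [ 0.482  -0.0259  0.04  ] [np.float64(-0.0471), np.float64(0.0343), np.float64(0.0281), np.float64(-0.0295)]
green [ 0.4818 -0.0254  0.04  ] yaw -0.057 [0.0343 0.0278] 0.005 [[-0.2, -0.0], [-0.3, 0.2], [-0.1, -0.1], [-0.2, 0.2]]
yellow visual [ 0.4828 -0.0905  0.04  ] [np.float64(0.0669), np.float64(0.034), np.float64(0.0274), np.float64(0.0059)]
yellow [ 0.4821 -0.0903  0.04  ] yaw 0.069 [0.0343 0.028 ] 0.005 [[-0.2, 0.3], [-0.0, 0.1], [-0.2, 0.2], [0.1, 0.4]]
red visual [ 0.4835 -0.1578  0.04  ] [np.float64(-0.0712), np.float64(0.0341), np.float64(0.0277), np.float64(-0.0237)]
red [ 0.4834 -0.1575  0.04  ] yaw -0.073 [0.0341 0.0283] 0.002 [[-0.3, -0.1], [-0.1, 0.1], [-0.1, -0.0], [0.1, 0.1]]
fit white [4.859000e-01 4.060000e-02 1.267000e-01 1.700000e-02 1.420000e-02
 1.277367e+02 2.506000e+00] 5236
fit green [ 4.8190e-01 -2.5400e-02 -4.6400e-02  1.7000e-02  1.3800e-02  3.1952e+01
  3.9333e+00] 1349
fit yellow [ 4.822000e-01 -9.030000e-02  5.650000e-02  1.720000e-02  1.390000e-02
  1.079955e+02  2.180100e+00] 3024
fit red [ 4.83400e-01 -1.57200e-01 -7.66000e-02  1.71000e-02  1.42000e-02
  7.37732e+01  1.85330e+00] 1457
```

Run:
```python
from m import *
from scipy.optimize import least_squares
im=np.load('top.npy'); Bc=im[...,2]-.55*im[...,0]
vv,uu=np.mgrid[127:167,310:383]; X=np.array([ray('top',(u,v),.010)[:2] for u,v in zip(uu.ravel(),vv.ravel())]); d=Bc[127:167,310:383].ravel()
L=im[127:167,310:383].max(2).ravel()
s=lambda t:1/(1+np.exp(-t/.001))
def mk(d):
  def f(q):
    x,y,th,hx,hy,A,o=q; e=X-[x,y]; ex=e@[np.cos(th),np.sin(th)]; ey=e@[-np.sin(th),np.cos(th)]
    g=sum(s(hx-abs(ex))*s(hy-abs(ey-k)) for k in(-.066,0,.066)); w=s(hx+.005-abs(ex))*s(.1-abs(ey)); return w*(o-A*g-d)
  return f
for D in(d,L):
  r=least_squares(mk(D),[.65,-.057,.035,.036,.030,40,40],x_scale=[.002,.002,.02,.002,.002,20,20],diff_step=1e-3,loss='soft_l1',f_scale=10); print(r.x.round(4),round(r.cost))
q=r.x
for k in(-.066,0,.066): print(k,(q[0]-k*np.sin(q[2])).round(4),(q[1]+k*np.cos(q[2])).round(4))
# knob check & camera centre
T=cal('top')[3]; print(-T[:3,:3].T@T[:3,3], proj('top',[q[0]+.111*np.sin(q[2]),q[1]-.111*np.cos(q[2]),.027]))
```

```text
Traceback (most recent call last):
  File "h.py", line 7, in ray
    f,cx,cy,T=cal(c); d=T[:3,:3].T@np.array([(uv[0]-cx)/f,(uv[1]-cy)/f,1]); o=-T[:3,:3].T@T[:3,3]
              ~~~^^^
  File "h.py", line 4, in cal
    k=optics.get_calibration(c); f=200/np.tan(np.radians(k['fov_y'])/2)
ValueError: time passes only in moves, steps and waits
```

```bash
python3 - <<'E'
s=open('h.py').read().replace("def cal(c)","import functools\n@functools.lru_cache\ndef cal(c)");open('h.py','w').write(s)
E
cat > car.py <<'E'
from m import *
from scipy.optimize import least_squares
im=np.load('top.npy'); Bc=im[...,2]-.55*im[...,0]
vv,uu=np.mgrid[127:167,310:383]; X=np.array([ray('top',(u,v),.010)[:2] for u,v in zip(uu.ravel(),vv.ravel())]); d=Bc[127:167,310:383].ravel()
L=im[127:167,310:383].max(2).ravel()
s=lambda t:1/(1+np.exp(-t/.001))
def mk(d):
  def f(q):
    x,y,th,hx,hy,A,o=q; e=X-[x,y]; ex=e@[np.cos(th),np.sin(th)]; ey=e@[-np.sin(th),np.cos(th)]
    g=sum(s(hx-abs(ex))*s(hy-abs(ey-k)) for k in(-.066,0,.066)); w=s(hx+.005-abs(ex))*s(.1-abs(ey)); return w*(o-A*g-d)
  return f
for D in(d,L):
  r=least_squares(mk(D),[.65,-.057,.035,.036,.030,40,40],x_scale=[.002,.002,.02,.002,.002,20,20],diff_step=1e-3,loss='soft_l1',f_scale=10); print(r.x.round(4),round(r.cost))
q=r.x
for k in(-.066,0,.066): print(k,(q[0]-k*np.sin(q[2])).round(4),(q[1]+k*np.cos(q[2])).round(4))
T=cal('top')[3]; print(-T[:3,:3].T@T[:3,3], proj('top',[q[0]+.111*np.sin(q[2]),q[1]-.111*np.cos(q[2]),.027]))
st=manip.get_state(); print(st['clock'],st['position'],st['ee_rot'])
E
python3 car.py
```

```text
[ 6.49900e-01 -5.63000e-02  3.37000e-02  3.66000e-02  2.77000e-02
  5.27719e+01  5.10688e+01] 26790
[ 6.49700e-01 -5.71000e-02  3.65000e-02  3.73000e-02  2.98000e-02
  3.88567e+01  8.11002e+01] 37054
-0.066 0.6521 -0.123
0 0.6497 -0.0571
0.066 0.6473 0.0089
[0.42126876 0.01331315 1.26895775] [386.94786032 144.15255592]
1.5 [ 0.22697978 -0.52835276  0.21657256] [ 9.14331009e-05  9.79481715e-01  2.01533028e-01 -1.56947111e-05]
```

```bash
cat > go.py <<'E'
import sys
from m import *
def go(x,y,z,phi=None,n=5):
    st=manip.get_state(); p=st['position']; w,a,b,c=st['ee_rot']
    psi=np.arctan2(2*(a*b+w*c),1-2*(b*b+c*c)); tgt=psi if phi is None else np.pi/2+phi
    d=np.array([x,y,z])-p; dp=(tgt-psi+np.pi)%(2*np.pi)-np.pi
    print('t',round(st['clock'],1),'from',p.round(4),'phi',round(psi-np.pi/2,4),'tilt',np.round([w,c],4),'F',st['contact_force'].round(1),'w',round(st['width'],4))
    for i in range(n):
        h=psi+dp*i/n; s=d/n*100
        print(np.round([s[0]*np.cos(h)+s[1]*np.sin(h),s[0]*np.sin(h)-s[1]*np.cos(h),-s[2],0,0,-np.degrees(dp)/n],2).tolist())
if __name__=='__main__':
    a=[float(v) for v in sys.argv[1:]]; go(*a[:3],a[3] if len(a)>3 else None,int(a[4]) if len(a)>4 else 5)
E
python3 go.py .19 -.32 .25 -.55 5
python3 -c "
from h import *
for z in(.1,.2,.3): print(proj('side',[.42,-.43,z]))"
```

```text
t 1.5 from [ 0.227  -0.5284  0.2166] phi -1.165 tilt [ 0.0001 -0.    ] F [ 0.2 -0.4 -0.4] w 0.0853
[0.97, -4.12, -0.67, 0.0, 0.0, -7.05]
[1.46, -3.97, -0.67, 0.0, 0.0, -7.05]
[1.94, -3.76, -0.67, 0.0, 0.0, -7.05]
[2.39, -3.49, -0.67, 0.0, 0.0, -7.05]
[2.8, -3.18, -0.67, 0.0, 0.0, -7.05]
[359.63470497 137.74618466]
[360.33575573 110.37747597]
[361.09004484  80.93036578]
```

Possible mix-ups: racks at (346,147) blue, and (266,96), (262,266), (452,308), which are the orange look-alikes. I choose the blue one, with its knob at (387,146). The boxes counted from the brown knob at (295,205) are white (312,204), green (336,206), yellow (359,205) and red (383,205). The close crop confirmed both.

Emit:
servo_tool:
  increments:
    - [0.97, -4.12, -0.67, 0, 0, -7.05, -1]
    - [1.46, -3.97, -0.67, 0, 0, -7.05, -1]
    - [1.94, -3.76, -0.67, 0, 0, -7.05, -1]
    - [2.39, -3.49, -0.67, 0, 0, -7.05, -1]
    - [2.8, -3.18, -0.67, 0, 0, -7.05, -1]

```text
clock: 2.0
position: [0.1897, -0.3183, 0.2502]
ee_rot: [0.0, 0.871, 0.491, 0.0]
contact_force: [-0.7, -0.3, 0.7]
width: 0.0854
gripper_force: 0.0
```

```bash
python3 go.py .36 -.10 .2 .0 6
```

```text
t 2.0 from [ 0.1897 -0.3183  0.2502] phi -0.5449 tilt [0.0001 0.    ] F [-0.7 -0.3  0.7] w 0.0854
[4.58, 0.54, 0.84, 0.0, 0.0, -5.2]
[4.51, 0.96, 0.84, 0.0, 0.0, -5.2]
[4.41, 1.36, 0.84, 0.0, 0.0, -5.2]
[4.27, 1.76, 0.84, 0.0, 0.0, -5.2]
[4.09, 2.14, 0.84, 0.0, 0.0, -5.2]
[3.88, 2.5, 0.84, 0.0, 0.0, -5.2]
```

Emit:
servo_tool:
  increments:
    - [4.58, 0.54, 0.84, 0, 0, -5.2, -1]
    - [4.51, 0.96, 0.84, 0, 0, -5.2, -1]
    - [4.41, 1.36, 0.84, 0, 0, -5.2, -1]
    - [4.27, 1.76, 0.84, 0, 0, -5.2, -1]
    - [4.09, 2.14, 0.84, 0, 0, -5.2, -1]

```text
clock: 2.5
position: [0.3339, -0.1374, 0.2082]
ee_rot: [0.001, 0.739, 0.674, 0.0]
contact_force: [-0.4, 0.2, -0.3]
width: 0.0852
gripper_force: 0.0
```

```bash
python3 go.py .4859 .0406 .10 .125 5
```

```text
t 2.5 from [ 0.3339 -0.1374  0.2082] phi -0.0927 tilt [0.001  0.0002] F [-0.4  0.2 -0.3] w 0.0852
[3.83, 2.7, 2.16, 0.0, 0.0, -2.49]
[3.7, 2.86, 2.16, 0.0, 0.0, -2.49]
[3.58, 3.02, 2.16, 0.0, 0.0, -2.49]
[3.44, 3.17, 2.16, 0.0, 0.0, -2.49]
[3.3, 3.32, 2.16, 0.0, 0.0, -2.49]
```

Emit:
servo_tool:
  increments:
    - [3.83, 2.7, 1.5, 0, 0, -2.49, -1]
    - [3.7, 2.86, 1.5, 0, 0, -2.49, -1]
    - [3.58, 3.02, 1.5, 0, 0, -2.49, -1]
    - [3.44, 3.17, 1.5, 0, 0, -2.49, -1]
    - [3.3, 3.32, 1.5, 0, 0, -2.49, -1]

```text
clock: 3.0
position: [0.4868, 0.0405, 0.1326]
ee_rot: [0.0, 0.662, 0.75, 0.0]
contact_force: [1.0, 0.3, 0.0]
width: 0.0858
gripper_force: 0.0
```

```bash
python3 go.py .4859 .0406 .022 .125 4
```

```text
t 3.0 from [0.4868 0.0405 0.1326] phi 0.124 tilt [0.0005 0.0001] F [1.  0.3 0. ] w 0.0858
[0.01, -0.02, 2.76, 0.0, 0.0, -0.01]
[0.01, -0.02, 2.76, 0.0, 0.0, -0.01]
[0.01, -0.02, 2.76, 0.0, 0.0, -0.01]
[0.01, -0.02, 2.76, 0.0, 0.0, -0.01]
```

Emit:
servo_tool:
  increments:
    - [0, -0.02, 2.8, 0, 0, 0, -1]
    - [0, -0.03, 2.8, 0, 0, 0, -1]
    - [0, -0.02, 2.8, 0, 0, 0, -1]
    - [0, -0.02, 2.66, 0, 0, 0, -1]
    - [0, 0, 0, 0, 0, 0, -1]

```text
clock: 3.5
position: [0.4817, 0.0387, 0.0196]
ee_rot: [-0.003, 0.663, 0.749, -0.002]
contact_force: [-0.3, 0.8, 0.4]
width: 0.0855
gripper_force: 0.0
```

Emit:
servo_tool:
  increments:
    - [0, 0, 0, 0, 0, 0, 1]
    - [0, 0, 0, 0, 0, 0, 1]
    - [0, 0, 0, 0, 0, 0, 1]
    - [0, 0, 0, 0, 0, 0, 1]
    - [0, 0, 0, 0, 0, 0, 1]
  squeeze: 30

```text
clock: 4.0
position: [0.4862, 0.0383, 0.0243]
ee_rot: [0.002, 0.663, 0.749, 0.001]
contact_force: [-0.7, -0.7, 6.7]
width: 0.0477
gripper_force: 30.5
```

```bash
python3 go.py .652 -.123 .085 .034 5; python3 -c "
from h import *
print(manip.get_state())"
```

```text
t 4.0 from [0.4862 0.0383 0.0243] phi 0.1213 tilt [0.0016 0.0011] F [-0.7 -0.7  6.7] w 0.0477
[-3.6, 2.9, -1.21, 0.0, 0.0, 1.0]
[-3.55, 2.96, -1.21, 0.0, 0.0, 1.0]
[-3.5, 3.03, -1.21, 0.0, 0.0, 1.0]
[-3.45, 3.09, -1.21, 0.0, 0.0, 1.0]
[-3.39, 3.15, -1.21, 0.0, 0.0, 1.0]
{'clock': 4.0, 'qpos': array([-6.40280875e-02,  3.38843748e-01,  1.96677117e+00, -1.93736635e-04,
        8.32086729e-01, -1.85173199e-01]), 'qd': array([-3.05753150e-04, -6.58347774e-04, -8.93781006e-05,  2.61869223e-04,
       -1.50462579e-04, -2.82968776e-04]), 'effort': array([-1.66955200e-02, -3.46205556e+01, -1.55362684e+01,  1.83852698e-02,
       -2.69753784e-01, -9.92617715e-04]), 'position': array([0.48617483, 0.03831661, 0.0242564 ]), 'ee_rot': array([0.00158001, 0.66295492, 0.74865679, 0.0011374 ]), 'contact_force': array([-0.69136887, -0.65877052,  6.73001583]), 'moment': array([-0.06420703,  0.14925534, -0.01446967]), 'gripper_force': 30.488723516464233, 'width': 0.047653054687337264}
```

Emit:
servo_tool:
  increments:
    - [0, 0, -3, 0, 0, 0, 1]
    - [0, 0, -3, 0, 0, 0, 1]
    - [-3.6, 2.9, 0, 0, 0, 1, 1]
    - [-3.55, 2.96, 0, 0, 0, 1, 1]
    - [-3.5, 3.03, 0, 0, 0, 1, 1]

```text
clock: 4.5
position: [0.5857, -0.0593, 0.0841]
ee_rot: [0.001, 0.682, 0.731, 0.001]
contact_force: [0.3, 1.1, -0.7]
width: 0.0477
gripper_force: 31.0
```

Emit:
servo_tool:
  increments:
    - [-3.45, 3.09, 0, 0, 0, 1, 1]
    - [-3.5, 3.15, 0, 0, 0, 1, 1]
    - [0, 0, 0, 0, 0, 0, 1]
    - [0, 0, 0, 0, 0, 0, 1]
    - [0, 0, 0, 0, 0, 0, 1]

```text
clock: 5.0
position: [0.6494, -0.123, 0.0825]
ee_rot: [-0.001, 0.695, 0.719, -0.0]
contact_force: [-0.7, 0.2, -1.0]
width: 0.0475
gripper_force: 31.1
```

```bash
cat > see.py <<'E'
import sys
from m import *
n=sys.argv[1]; im=stack(n=4); np.save('top.npy',im)
cv2.imwrite('pics/%s.png'%n,cv2.resize(im[122:228,285:405,::-1],None,fx=5.6,fy=5.6,interpolation=cv2.INTER_CUBIC))
E
python3 see.py c1; python3 go.py .652 -.1253 .0243 .034 3
```

```text
t 5.2 from [ 0.6499 -0.1228  0.0828] phi 0.0351 tilt [-0.0001 -0.    ] F [ 0.1  0.3 -0.9] w 0.0477
[-0.09, 0.07, 1.95, 0.0, 0.0, 0.02]
[-0.09, 0.07, 1.95, 0.0, 0.0, 0.02]
[-0.09, 0.07, 1.95, 0.0, 0.0, 0.02][ WARN:0@3.021] global loadsave.cpp:1063 imwrite_ Unsupported depth image for selected encoder is fallbacked to CV_8U.
```

View pics/c1.png

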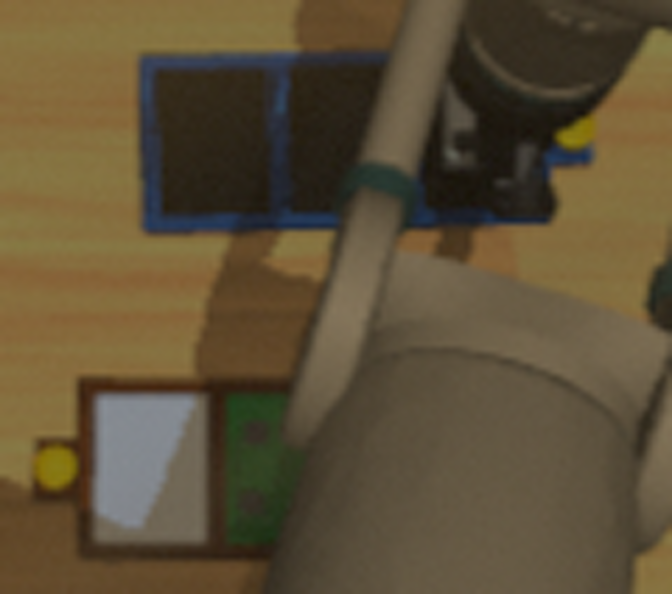

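Emit:
servo_tool:
  increments:
    - [-0.1, 0.07, 2.0, 0, 0, 0, 1]
    - [-0.09, 0.07, 2.0, 0, 0, 0, 1]
    - [-0.09, 0.07, 1.4, 0, 0, 0, 1]
    - [0, 0, 0.4, 0, 0, 0, 1]
    - [0, 0, 0, 0, 0, 0, 1]

```text
clock: 5.7
position: [0.6525, -0.1262, 0.0248]
ee_rot: [-0.0, 0.695, 0.719, -0.0]
contact_force: [0.4, 0.1, -0.7]
width: 0.0476
gripper_force: 31.3
```

```bash
python3 go.py .652 -.1253 .0243 .034 1
```

```text
t 5.7 from [ 0.6525 -0.1262  0.0248] phi 0.0344 tilt [-0.0002 -0.0001] F [ 0.4  0.1 -0.7] w 0.0476
[0.09, -0.04, 0.05, 0.0, 0.0, 0.02]
```

Emit:
servo_tool:
  increments:
    - [0.08, -0.04, 0.05, 0, 0, 0, 1]
    - [0, 0, 0, 0, 0, 0, -1]
    - [0, 0, 0, 0, 0, 0, -1]
    - [0, 0, 0, 0, 0, 0, -1]
    - [0, 0, 0, 0, 0, 0, -1]

```text
clock: 6.2
position: [0.6525, -0.1258, 0.024]
ee_rot: [0.0, 0.695, 0.719, 0.0]
contact_force: [-0.0, -0.1, -0.0]
width: 0.0855
gripper_force: 0.0
```

Emit:
servo_tool:
  increments:
    - [0, 0, -3, 0, 0, 0, -1]
    - [0, 0, -4, 0, 0, 0, -1]
    - [0, 0, 0, 0, 0, 0, -1]
    - [0, 0, 0, 0, 0, 0, -1]
    - [0, 0, 0, 0, 0, 0, -1]

```text
clock: 6.7
position: [0.6515, -0.1255, 0.093]
ee_rot: [-0.001, 0.695, 0.719, -0.0]
contact_force: [-0.1, 0.9, 0.4]
width: 0.0853
gripper_force: 0.0
```

```bash
python3 go.py .4819 -.0255 .095 -.050 5
```

```text
t 6.7 from [ 0.6515 -0.1255  0.093 ] phi 0.0341 tilt [-0.0008 -0.0005] F [-0.1  0.9  0.4] w 0.0853
[2.12, -3.32, -0.04, 0.0, 0.0, 0.96]
[2.06, -3.36, -0.04, 0.0, 0.0, 0.96]
[2.0, -3.39, -0.04, 0.0, 0.0, 0.96]
[1.95, -3.43, -0.04, 0.0, 0.0, 0.96]
[1.89, -3.46, -0.04, 0.0, 0.0, 0.96]
```

Emit:
servo_tool:
  increments:
    - [2.12, -3.32, 0, 0, 0, 0.96, -1]
    - [2.06, -3.36, 0, 0, 0, 0.96, -1]
    - [2.0, -3.39, 0, 0, 0, 0.96, -1]
    - [1.95, -3.43, 0, 0, 0, 0.96, -1]
    - [1.89, -3.46, 0, 0, 0, 0.96, -1]

```text
clock: 7.2
position: [0.48, -0.0248, 0.0924]
ee_rot: [-0.001, 0.725, 0.689, -0.001]
contact_force: [-0.7, 0.4, 0.1]
width: 0.0854
gripper_force: 0.0
```

Emit:
servo_tool:
  increments:
    - [0, 0, 0, 0, 0, 0, -1]
    - [0, 0, 0, 0, 0, 0, -1]
    - [0, 0, 0, 0, 0, 0, -1]
    - [0, 0, 0, 0, 0, 0, -1]
    - [0, 0, 0, 0, 0, 0, -1]

```text
clock: 7.7
position: [0.4836, -0.0262, 0.0936]
ee_rot: [0.0, 0.725, 0.689, -0.0]
contact_force: [-0.2, -0.2, -0.6]
width: 0.0857
gripper_force: 0.0
```

```bash
python3 see.py c2 2>/dev/null; python3 go.py .4819 -.0255 .0243 -.050 3
```

```text
t 7.9 from [ 0.483  -0.0259  0.0938] phi -0.05 tilt [-0.     -0.0001] F [-0.4 -0.1 -0.1] w 0.0851
[0.01, -0.04, 2.32, 0.0, 0.0, -0.0]
[0.01, -0.04, 2.32, 0.0, 0.0, -0.0]
[0.01, -0.04, 2.32, 0.0, 0.0, -0.0]
```

View pics/c2.png

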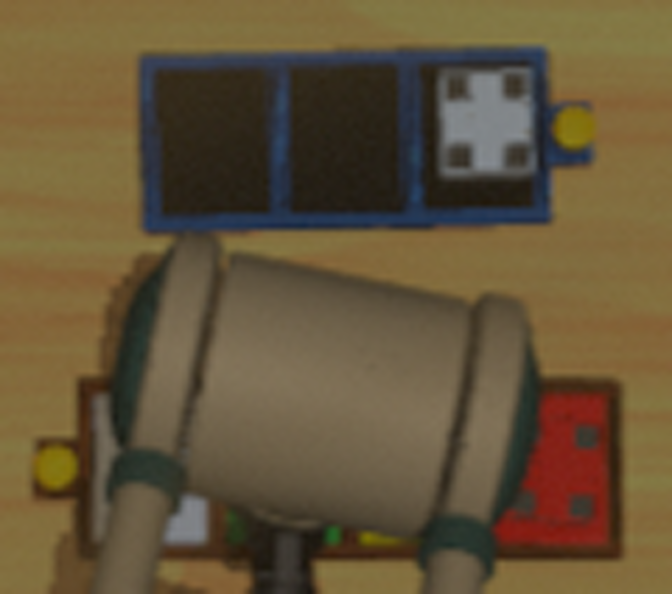

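```bash
cat > meas.py <<'E'
from m import *
def meas(pts,z=.040):
    im=np.load('top.npy'); uv=np.array([(285+a/5.6-.41,122+b/5.6-.41) for a,b in pts])
    for P in (np.array([ray('top',p,z) for p in uv]),recess(im,uv,z,r=2.3,it=3)[0]):
        c,y,a,b,d=pose(P); print(c.round(4),'yaw',y.round(3),np.round([a,b],4),d.round(3))
E
python3 -c "
from meas import *
meas([(457,87),(514,85),(460,157),(516,155)])
im=np.load('top.npy')"
```

```text
[ 0.6535 -0.1238  0.04  ] yaw 0.043 [0.0346 0.0277] -0.007
[ 0.6536 -0.1238  0.04  ] yaw 0.04 [0.0354 0.0289] 0.013
```

Emit:
servo_tool:
  increments:
    - [0.01, -0.04, 2.3, 0, 0, 0, -1]
    - [0.01, -0.04, 2.3, 0, 0, 0, -1]
    - [0.01, -0.04, 2.3, 0, 0, 0, -1]
    - [0, 0, 0, 0, 0, 0, -1]
    - [0, 0, 0, 0, 0, 0, -1]

```text
clock: 8.4
position: [0.4816, -0.0254, 0.025]
ee_rot: [-0.0, 0.724, 0.689, -0.0]
contact_force: [-0.4, -0.7, 0.5]
width: 0.0856
gripper_force: 0.0
```

Emit:
servo_tool:
  increments:
    - [0, 0, 0, 0, 0, 0, 1]
    - [0, 0, 0, 0, 0, 0, 1]
    - [0, 0, 0, 0, 0, 0, 1]
    - [0, 0, 0, 0, 0, 0, 1]
    - [0, 0, 0, 0, 0, 0, 1]

```text
clock: 8.9
position: [0.4837, -0.0258, 0.0283]
ee_rot: [0.002, 0.724, 0.689, 0.002]
contact_force: [-1.0, -0.1, 19.5]
width: 0.0122
gripper_force: 9.6
```

```bash
python3 go.py .6488 -.057 .085 .034 4
```

```text
t 8.9 from [ 0.4837 -0.0258  0.0283] phi -0.0496 tilt [0.0024 0.0015] F [-1.  -0.1 19.5] w 0.0122
[-0.58, 4.16, -1.42, 0.0, 0.0, -1.2]
[-0.66, 4.15, -1.42, 0.0, 0.0, -1.2]
[-0.75, 4.13, -1.42, 0.0, 0.0, -1.2]
[-0.83, 4.12, -1.42, 0.0, 0.0, -1.2]
```

Run:
```python
from h import *
im=optics.get_image('side'); cv2.imwrite('pics/s1.png',cv2.resize(im[150:250,260:390,::-1],None,fx=6,fy=6,interpolation=cv2.INTER_CUBIC))
```

```text
(no output)
```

View pics/s1.png

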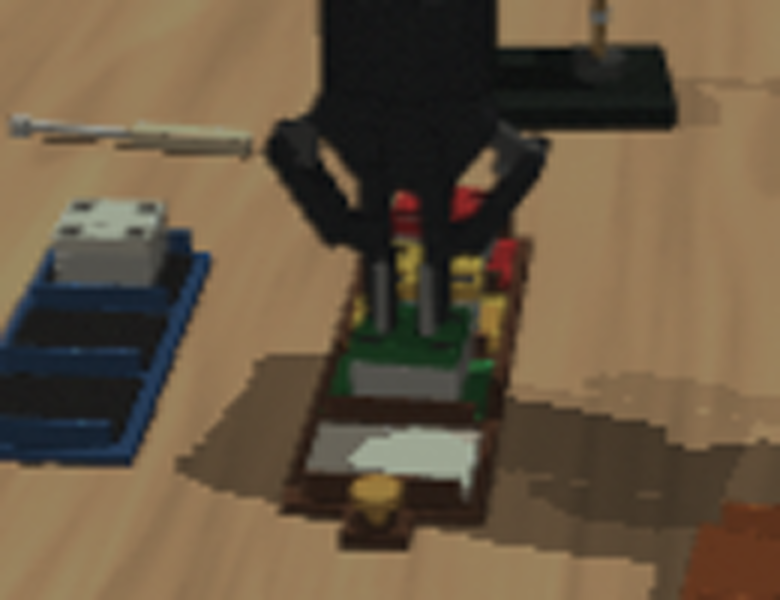

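Run:
```python
from h import *
print(manip.get_state()['position'],manip.get_state()['width'],manip.get_state()['moment'])
for z in (.017,.03,.043,.055): print(z,(proj('side',[.4837,-.0258+.011,z])-[260,150])*6)
print('lid corners',[((proj('side',[.4819+a*.025,-.0255+b*.022,.043])-[260,150])*6).round() for a in(1,-1) for b in (1,-1)])
```

```text
[ 0.48192576 -0.02561079  0.02821976] 0.0046117068490292195 [-0.06444491  0.26439745  0.01120938]
0.017 [404.12074098 380.65759867]
0.03 [403.64891705 356.46904138]
0.043 [403.17140181 331.98871321]
0.055 [402.7254775  309.12792791]
lid corners [array([350., 341.]), array([364., 297.]), array([458., 347.]), array([469., 302.])]
```

Run:
```python
from h import *
def c(n,x,y,z=.043): print(n,[((proj('side',[x+a*.025,y+b*.022,z])-[260,150])*6).round().tolist() for a,b in((1,1),(-1,1),(-1,-1),(1,-1))])
c('white',.653,-.124); c('green',.4819,-.0255); c('green z.03',.4819,-.0255,.03); 
print('knob',(proj('side',[.4835,.092,.027])-[260,150])*6, 'rack corners',[((proj('side',[.4835+a,y,.008])-[260,150])*6).round().tolist() for a in(.045,-.045) for y in (.078,)])
```

```text
white [[47.0, 230.0], [143.0, 234.0], [163.0, 197.0], [70.0, 193.0]]
green [[350.0, 341.0], [458.0, 347.0], [469.0, 302.0], [364.0, 297.0]]
green z.03 [[351.0, 366.0], [458.0, 372.0], [469.0, 326.0], [365.0, 320.0]]
knob [370.24915755 486.17589088] rack corners [[274.0, 499.0], [479.0, 512.0]]
```

The side view shows the fingers closed on top of the green lid (crop ~(405,335)), with the box still in its bay. The grip was too high, so I'll reopen and go lower, then check the tip height in the picture.

Emit:
servo_tool:
  increments:
    - [0, 0, 0, 0, 0, 0, -1]
    - [0, 0, 0, 0, 0, 0, -1]
    - [0, 0, 0, 0, 0, 0, -1]
    - [0, 0, 0, 0, 0, 0, -1]
    - [0, 0, 0, 0, 0, 0, -1]

```text
clock: 9.45
position: [0.4808, -0.0252, 0.0246]
ee_rot: [-0.001, 0.724, 0.689, -0.0]
contact_force: [-0.3, -0.9, -0.1]
width: 0.0767
gripper_force: 0.0
```

Run:
```python
from h import *
im=optics.get_image('side'); cv2.imwrite('pics/s2.png',cv2.resize(im[150:250,260:390,::-1],None,fx=6,fy=6,interpolation=cv2.INTER_CUBIC))
s=manip.get_state(); print(s['position'],s['contact_force'],s['width'])
for z in(.03,.04,.05,.06): print(z,[((proj('side',[.482+a*.043,-.0145,z])-[260,150])*6).round().tolist() for a in(1,-1)])
```

```text
[ 0.48087037 -0.02520839  0.02454779] [-0.3255418  -0.60814348 -0.06201374] 0.08299289051342681
0.03 [[316.0, 352.0], [499.0, 362.0]]
0.04 [[315.0, 333.0], [499.0, 343.0]]
0.05 [[314.0, 315.0], [500.0, 324.0]]
0.06 [[314.0, 295.0], [500.0, 305.0]]
```

View pics/s2.png

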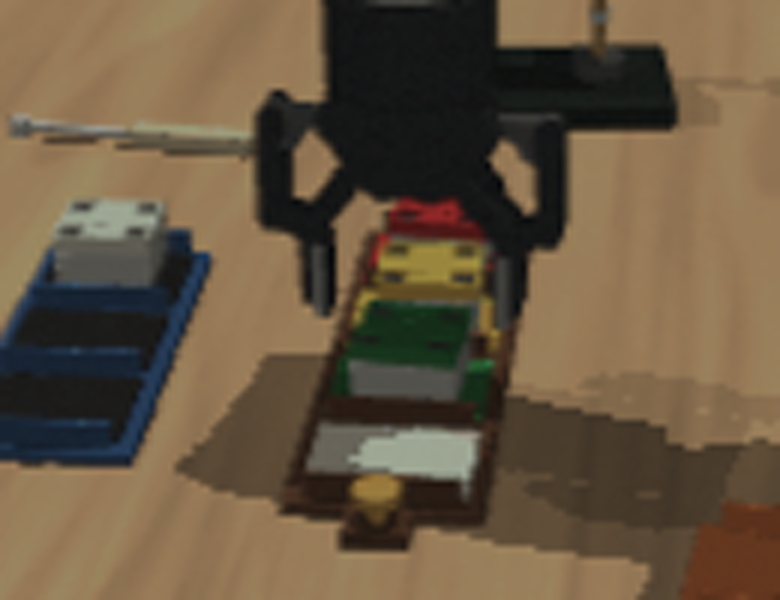

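The open tips stand at crop (320,313) and (505,325), i.e. z ≈ 50 mm, so the grip really is about 2 cm too high. I'm going down 2 cm.

Emit:
servo_tool:
  increments:
    - [0, 0.04, 1, 0, 0, 0, -1]
    - [0, 0.05, 1, 0, 0, 0, -1]
    - [0, 0, 0, 0, 0, 0, -1]
    - [0, 0, 0, 0, 0, 0, -1]
    - [0, 0, 0, 0, 0, 0, -1]

```text
clock: 10.0
position: [0.4825, -0.0253, 0.0047]
ee_rot: [-0.0, 0.724, 0.689, -0.0]
contact_force: [-0.9, 0.5, 0.3]
width: 0.0855
gripper_force: 0.0
```

Emit:
servo_tool:
  increments:
    - [0, 0, 0, 0, 0, 0, 1]
    - [0, 0, 0, 0, 0, 0, 1]
    - [0, 0, 0, 0, 0, 0, 1]
    - [0, 0, 0, 0, 0, 0, 1]
    - [0, 0, 0, 0, 0, 0, 1]
  squeeze: 30

```text
clock: 10.5
position: [0.4827, -0.0254, 0.0053]
ee_rot: [0.0, 0.724, 0.689, 0.0]
contact_force: [-1.2, -0.7, 3.1]
width: 0.0493
gripper_force: 31.1
```

```bash
python3 go.py .6488 -.057 .085 .034 4
```

```text
t 10.5 from [ 0.4827 -0.0254  0.0053] phi -0.0497 tilt [0.0004 0.0002] F [-1.2 -0.7  3.1] w 0.0493
[-0.58, 4.19, -1.99, 0.0, 0.0, -1.2]
[-0.67, 4.17, -1.99, 0.0, 0.0, -1.2]
[-0.76, 4.16, -1.99, 0.0, 0.0, -1.2]
[-0.84, 4.14, -1.99, 0.0, 0.0, -1.2]
```

Emit:
servo_tool:
  increments:
    - [0, 0, -3, 0, 0, 0, 1]
    - [0, 0, -3, 0, 0, 0, 1]
    - [-0.58, 4.19, 0, 0, 0, -1.2, 1]
    - [-0.67, 4.17, 0, 0, 0, -1.2, 1]
    - [-0.76, 4.16, 0, 0, 0, -1.2, 1]

```text
clock: 11.0
position: [0.6082, -0.0493, 0.0653]
ee_rot: [0.0, 0.702, 0.712, 0.0]
contact_force: [0.9, -0.1, 0.2]
width: 0.0494
gripper_force: 31.9
```

Emit:
servo_tool:
  increments:
    - [-0.84, 4.14, 0, 0, 0, -1.2, 1]
    - [0, 0, 0, 0, 0, 0, 1]
    - [0, 0, 0, 0, 0, 0, 1]
    - [0, 0, 0, 0, 0, 0, 1]
    - [0, 0, 0, 0, 0, 0, 1]

```text
clock: 11.5
position: [0.6469, -0.0565, 0.0647]
ee_rot: [-0.001, 0.695, 0.719, -0.0]
contact_force: [-1.2, 0.4, 0.3]
width: 0.0492
gripper_force: 31.9
```

```bash
python3 go.py .6488 -.0570 .0055 .034 3
```

```text
t 11.5 from [ 0.6469 -0.0565  0.0647] phi 0.0341 tilt [-0.0007 -0.0005] F [-1.2  0.4  0.3] w 0.0492
[-0.02, 0.06, 1.97, 0.0, 0.0, 0.0]
[-0.02, 0.06, 1.97, 0.0, 0.0, 0.0]
[-0.02, 0.06, 1.97, 0.0, 0.0, 0.0]
```

Emit:
servo_tool:
  increments:
    - [-0.02, 0.06, 2, 0, 0, 0, 1]
    - [-0.02, 0.06, 2, 0, 0, 0, 1]
    - [-0.02, 0.06, 1.4, 0, 0, 0, 1]
    - [0, 0, 0.45, 0, 0, 0, 1]
    - [0, 0, 0, 0, 0, 0, 1]

```text
clock: 12.0
position: [0.6497, -0.0573, 0.0064]
ee_rot: [-0.0, 0.695, 0.719, -0.0]
contact_force: [0.7, -0.5, -0.4]
width: 0.0496
gripper_force: 31.9
```

```bash
python3 go.py .6488 -.0570 .0055 .034 1
```

```text
t 12.0 from [ 0.6497 -0.0573  0.0064] phi 0.0341 tilt [-0.0003 -0.0002] F [ 0.7 -0.5 -0.4] w 0.0496
[0.03, -0.09, 0.09, 0.0, 0.0, 0.01]
```

Now release, lift, and go toward yellow.

Emit:
servo_tool:
  increments:
    - [0.03, -0.08, 0.09, 0, 0, 0, 1]
    - [0, 0, 0, 0, 0, 0, 1]
    - [0, 0, 0, 0, 0, 0, -1]
    - [0, 0, 0, 0, 0, 0, -1]
    - [0, 0, 0, 0, 0, 0, -1]

```text
clock: 12.5
position: [0.6498, -0.0572, 0.0058]
ee_rot: [0.0, 0.695, 0.719, 0.0]
contact_force: [-0.4, 0.3, -0.4]
width: 0.0852
gripper_force: 0.0
```

Emit:
servo_tool:
  increments:
    - [0, 0, 0, 0, 0, 0, -1]
    - [0, 0, -3, 0, 0, 0, -1]
    - [0, 0, -4, 0, 0, 0, -1]
    - [0, 0, 0, 0, 0, 0, -1]
    - [0, 0, 0, 0, 0, 0, -1]

```text
clock: 13.0
position: [0.6504, -0.0573, 0.0769]
ee_rot: [0.001, 0.695, 0.719, 0.001]
contact_force: [-0.6, -0.4, -0.7]
width: 0.0855
gripper_force: 0.0
```

```bash
python3 go.py .4822 -.0903 .075 .062 5
```

```text
t 13.0 from [ 0.6504 -0.0573  0.0769] phi 0.034 tilt [0.0012 0.0008] F [-0.6 -0.4 -0.7] w 0.0855
[-0.54, -3.38, 0.04, 0.0, 0.0, -0.32]
[-0.53, -3.39, 0.04, 0.0, 0.0, -0.32]
[-0.51, -3.39, 0.04, 0.0, 0.0, -0.32]
[-0.49, -3.39, 0.04, 0.0, 0.0, -0.32]
[-0.47, -3.39, 0.04, 0.0, 0.0, -0.32]
```

Emit:
servo_tool:
  increments:
    - [-0.54, -3.38, 0, 0, 0, -0.32, -1]
    - [-0.53, -3.39, 0, 0, 0, -0.32, -1]
    - [-0.51, -3.39, 0, 0, 0, -0.32, -1]
    - [-0.49, -3.39, 0, 0, 0, -0.32, -1]
    - [-0.47, -3.37, 0, 0, 0, -0.32, -1]

```text
clock: 13.5
position: [0.479, -0.0899, 0.0741]
ee_rot: [-0.001, 0.685, 0.729, -0.001]
contact_force: [-0.4, -1.1, -0.5]
width: 0.0856
gripper_force: 0.0
```

Emit:
servo_tool:
  increments:
    - [0, 0, 0, 0, 0, 0, -1]
    - [0, 0, 0, 0, 0, 0, -1]
    - [0, 0, 0, 0, 0, 0, -1]
    - [0, 0, 0, 0, 0, 0, -1]
    - [0, 0, 0, 0, 0, 0, -1]

```text
clock: 14.0
position: [0.4826, -0.0901, 0.0753]
ee_rot: [0.0, 0.685, 0.729, 0.0]
contact_force: [-0.2, -1.0, -0.3]
width: 0.0853
gripper_force: 0.0
```

```bash
python3 see.py c3 2>/dev/null; python3 go.py .4822 -.0903 .0053 .062 4
```

```text
t 14.2 from [ 0.4819 -0.0901  0.0754] phi 0.0622 tilt [-0. -0.] F [-0.7 -0.9 -0. ] w 0.085
[-0.01, 0.01, 1.75, 0.0, 0.0, 0.0]
[-0.01, 0.01, 1.75, 0.0, 0.0, 0.0]
[-0.01, 0.01, 1.75, 0.0, 0.0, 0.0]
[-0.01, 0.01, 1.75, 0.0, 0.0, 0.0]
```

View pics/c3.png

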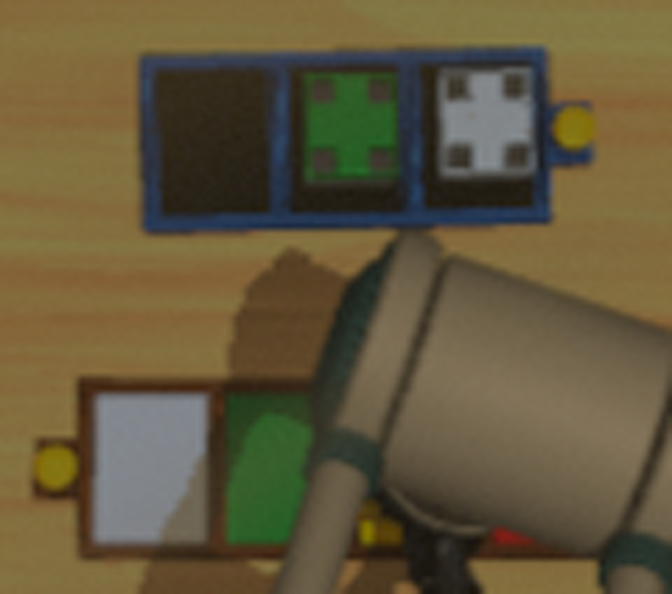

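Green stands in the middle bay (crop ~(352,125)) and white in the bay by the knob (~(487,122)). Both look square.

```bash
python3 -c "
from meas import *
meas([(323,91),(379,90),(325,161),(381,159)]); meas([(457,87),(514,85),(460,157),(516,155)])"
```

```text
[ 0.6507 -0.0579  0.04  ] yaw 0.037 [0.0343 0.0274] -0.002
[ 0.651  -0.0578  0.04  ] yaw 0.035 [0.0349 0.0291] -0.014
[ 0.6535 -0.1238  0.04  ] yaw 0.043 [0.0346 0.0277] -0.007
[ 0.6536 -0.1238  0.04  ] yaw 0.04 [0.0353 0.0288] 0.012
```

Emit:
servo_tool:
  increments:
    - [0, 0.01, 2, 0, 0, 0, -1]
    - [-0.02, 0.01, 2, 0, 0, 0, -1]
    - [0, 0, 2, 0, 0, 0, -1]
    - [0, 0, 1, 0, 0, 0, -1]
    - [0, 0, 0, 0, 0, 0, -1]

```text
clock: 14.7
position: [0.4808, -0.09, 0.0043]
ee_rot: [-0.001, 0.685, 0.729, -0.001]
contact_force: [-0.3, 0.0, 0.3]
width: 0.0854
gripper_force: 0.0
```

Emit:
servo_tool:
  increments:
    - [0, 0, 0, 0, 0, 0, -1]
    - [0, 0, 0, 0, 0, 0, 1]
    - [0, 0, 0, 0, 0, 0, 1]
    - [0, 0, 0, 0, 0, 0, 1]
    - [0, 0, 0, 0, 0, 0, 1]

```text
clock: 15.2
position: [0.4824, -0.0906, 0.0064]
ee_rot: [0.001, 0.685, 0.729, 0.0]
contact_force: [0.0, 0.8, 5.6]
width: 0.0491
gripper_force: 30.9
```

```bash
python3 go.py .6470 .0090 .065 .034 5
```

```text
t 15.2 from [ 0.4824 -0.0906  0.0064] phi 0.062 tilt [0.0008 0.0003] F [0.  0.8 5.6] w 0.0491
[1.78, 3.41, -1.17, 0.0, 0.0, 0.32]
[1.8, 3.4, -1.17, 0.0, 0.0, 0.32]
[1.82, 3.39, -1.17, 0.0, 0.0, 0.32]
[1.84, 3.38, -1.17, 0.0, 0.0, 0.32]
[1.86, 3.37, -1.17, 0.0, 0.0, 0.32]
```

Emit:
servo_tool:
  increments:
    - [0, 0, -3, 0, 0, 0, 1]
    - [0, 0, -3, 0, 0, 0, 1]
    - [1.79, 3.41, 0, 0, 0, 0.32, 1]
    - [1.81, 3.4, 0, 0, 0, 0.32, 1]
    - [1.83, 3.39, 0, 0, 0, 0.32, 1]

```text
clock: 15.7
position: [0.5817, -0.0299, 0.0661]
ee_rot: [0.001, 0.691, 0.723, 0.0]
contact_force: [0.7, 0.1, -0.4]
width: 0.0491
gripper_force: 32.2
```

Emit:
servo_tool:
  increments:
    - [1.85, 3.38, 0, 0, 0, 0.32, 1]
    - [1.87, 3.37, 0, 0, 0, 0.32, 1]
    - [0, 0, 0, 0, 0, 0, 1]
    - [0, 0, 0, 0, 0, 0, 1]
    - [0, 0, 0, 0, 0, 0, 1]

```text
clock: 16.2
position: [0.645, 0.0093, 0.065]
ee_rot: [-0.001, 0.695, 0.719, -0.001]
contact_force: [-0.6, -0.1, -0.6]
width: 0.0495
gripper_force: 32.2
```

```bash
python3 go.py .6465 .0095 .0062 .034 3
```

```text
t 16.2 from [0.645  0.0093 0.065 ] phi 0.0339 tilt [-0.0007 -0.0009] F [-0.6 -0.1 -0.6] w 0.0495
[0.01, 0.05, 1.96, 0.0, 0.0, -0.0]
[0.01, 0.05, 1.96, 0.0, 0.0, -0.0]
[0.01, 0.05, 1.96, 0.0, 0.0, -0.0]
```

Emit:
servo_tool:
  increments:
    - [0.01, 0.05, 2, 0, 0, 0, 1]
    - [0.01, 0, 2, 0, 0, 0, 1]
    - [0, 0, 1.4, 0, 0, 0, 1]
    - [0, 0, 0.4, 0, 0, 0, 1]
    - [0, 0, 0, 0, 0, 0, 1]

```text
clock: 16.7
position: [0.6461, 0.0094, 0.0074]
ee_rot: [-0.0, 0.695, 0.719, -0.0]
contact_force: [-1.0, -0.9, -0.7]
width: 0.0497
gripper_force: 32.2
```

```bash
python3 go.py .6465 .0095 .0062 .034 1
```

```text
t 16.7 from [0.6461 0.0094 0.0074] phi 0.0334 tilt [-0.0004 -0.0005] F [-1.  -0.9 -0.7] w 0.0497
[0.01, 0.04, 0.12, 0.0, 0.0, -0.03]
```

Emit:
servo_tool:
  increments:
    - [0, 0, 0.12, 0, 0, 0, 1]
    - [0, 0, 0, 0, 0, 0, 1]
    - [0, 0, 0, 0, 0, 0, -1]
    - [0, 0, 0, 0, 0, 0, -1]
    - [0, 0, 0, 0, 0, 0, -1]

```text
clock: 17.2
position: [0.6473, 0.0099, 0.0066]
ee_rot: [0.0, 0.695, 0.719, 0.0]
contact_force: [-0.1, 0.1, 0.3]
width: 0.0852
gripper_force: 0.0
```

Emit:
servo_tool:
  increments:
    - [0, 0, 0, 0, 0, 0, -1]
    - [0, 0, -3, 0, 0, 0, -1]
    - [0, 0, -4, 0, 0, 0, -1]
    - [0, 0, 0, 0, 0, 0, -1]
    - [0, 0, 0, 0, 0, 0, -1]

```text
clock: 17.7
position: [0.6478, 0.0098, 0.0776]
ee_rot: [0.001, 0.695, 0.719, 0.001]
contact_force: [0.6, 0.2, -0.2]
width: 0.0856
gripper_force: 0.0
```

```bash
python3 go.py .4834 -.1574 .075 -.074 6
```

```text
t 17.7 from [0.6478 0.0098 0.0776] phi 0.0341 tilt [0.0011 0.0008] F [ 0.6  0.2 -0.2] w 0.0856
[-2.69, -2.83, 0.04, 0.0, 0.0, 1.03]
[-2.74, -2.78, 0.04, 0.0, 0.0, 1.03]
[-2.79, -2.73, 0.04, 0.0, 0.0, 1.03]
[-2.84, -2.68, 0.04, 0.0, 0.0, 1.03]
[-2.89, -2.63, 0.04, 0.0, 0.0, 1.03]
[-2.94, -2.58, 0.04, 0.0, 0.0, 1.03]
```

Emit:
servo_tool:
  increments:
    - [-2.69, -2.83, 0, 0, 0, 1.03, -1]
    - [-2.74, -2.78, 0, 0, 0, 1.03, -1]
    - [-2.79, -2.73, 0, 0, 0, 1.03, -1]
    - [-2.84, -2.68, 0, 0, 0, 1.03, -1]
    - [-2.89, -2.63, 0, 0, 0, 1.03, -1]

```text
clock: 18.2
position: [0.5078, -0.1299, 0.0749]
ee_rot: [-0.001, 0.727, 0.687, -0.001]
contact_force: [0.2, -0.8, 0.1]
width: 0.0854
gripper_force: 0.0
```

Emit:
servo_tool:
  increments:
    - [-2.94, -2.57, 0, 0, 0, 1.03, -1]
    - [0, 0, 0, 0, 0, 0, -1]
    - [0, 0, 0, 0, 0, 0, -1]
    - [0, 0, 0, 0, 0, 0, -1]
    - [0, 0, 0, 0, 0, 0, -1]

```text
clock: 18.7
position: [0.4836, -0.1566, 0.0759]
ee_rot: [-0.0, 0.732, 0.681, 0.0]
contact_force: [0.4, -0.4, -0.3]
width: 0.0857
gripper_force: 0.0
```

```bash
python3 see.py c4 2>/dev/null; python3 go.py .4834 -.1574 .0053 -.074 4
```

```text
t 18.9 from [ 0.4833 -0.1568  0.0762] phi -0.0725 tilt [-0. -0.] F [ 0.6 -0.2  0. ] w 0.0856
[-0.02, 0.0, 1.77, 0.0, 0.0, 0.02]
[-0.02, 0.0, 1.77, 0.0, 0.0, 0.02]
[-0.02, 0.0, 1.77, 0.0, 0.0, 0.02]
[-0.02, 0.0, 1.77, 0.0, 0.0, 0.02]
```

View pics/c4.png

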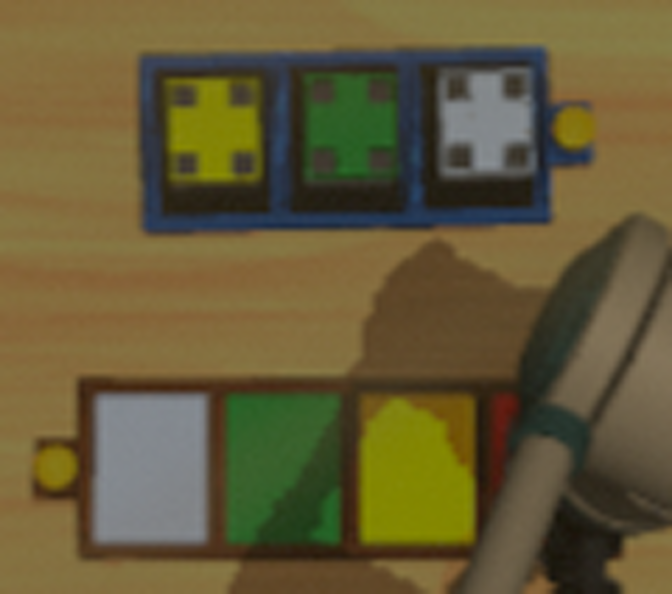

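Yellow sits in the left bay, with recesses at crop (184,96), (242,94), (187,163), (243,162). I'll measure it, then go down on red.

```bash
python3 -c "
from meas import *
meas([(184,96),(242,94),(187,163),(243,162)])"
```

```text
[0.6482 0.0095 0.04  ] yaw 0.039 [0.0333 0.0279] 0.002
[0.6481 0.01   0.04  ] yaw 0.037 [0.0342 0.0291] 0.006
```

Emit:
servo_tool:
  increments:
    - [-0.02, 0, 2, 0, 0, 0.08, -1]
    - [-0.03, 0, 2, 0, 0, 0, -1]
    - [0, 0, 2, 0, 0, 0, -1]
    - [0, 0, 1.1, 0, 0, 0, -1]
    - [0, 0, 0, 0, 0, 0, -1]

```text
clock: 19.4
position: [0.4819, -0.1571, 0.004]
ee_rot: [-0.002, 0.733, 0.68, -0.001]
contact_force: [-0.5, 0.2, -0.3]
width: 0.0853
gripper_force: 0.0
```

Emit:
servo_tool:
  increments:
    - [0, 0, 0, 0, 0, 0, -1]
    - [0, 0, 0, 0, 0, 0, -1]
    - [0, 0, 0, 0, 0, 0, 1]
    - [0, 0, 0, 0, 0, 0, 1]
    - [0, 0, 0, 0, 0, 0, 1]

```text
clock: 19.9
position: [0.4832, -0.1581, 0.006]
ee_rot: [0.001, 0.733, 0.68, 0.0]
contact_force: [-1.3, 0.3, 2.5]
width: 0.0492
gripper_force: 30.6
```

Emit:
servo_tool:
  increments:
    - [0, 0, 0, 0, 0, 0, 1]
    - [0, 0, 0, 0, 0, 0, 1]
    - [0, 0, 0, 0, 0, 0, 1]
    - [0, 0, -3, 0, 0, 0, 1]
    - [0, 0, -5, 0, 0, 0, 1]

```text
clock: 20.4
position: [0.4801, -0.1566, 0.0832]
ee_rot: [-0.004, 0.733, 0.68, -0.002]
contact_force: [0.3, 0.1, -0.2]
width: 0.0491
gripper_force: 32.0
```

```bash
python3 go.py .6473 .0096 .085 .034 6
```

```text
t 20.4 from [ 0.4801 -0.1566  0.0832] phi -0.0754 tilt [-0.0039 -0.0015] F [ 0.3  0.1 -0.2] w 0.0491
[2.97, 2.57, -0.03, 0.0, 0.0, -1.04]
[2.93, 2.62, -0.03, 0.0, 0.0, -1.04]
[2.88, 2.68, -0.03, 0.0, 0.0, -1.04]
[2.83, 2.73, -0.03, 0.0, 0.0, -1.04]
[2.78, 2.78, -0.03, 0.0, 0.0, -1.04]
[2.73, 2.83, -0.03, 0.0, 0.0, -1.04]
```

Emit:
servo_tool:
  increments:
    - [2.95, 2.53, 0, 0, 0, -1.04, 1]
    - [2.91, 2.58, 0, 0, 0, -1.04, 1]
    - [2.86, 2.63, 0, 0, 0, -1.04, 1]
    - [2.82, 2.68, 0, 0, 0, -1.04, 1]
    - [2.76, 2.73, 0, 0, 0, -1.04, 1]

```text
clock: 20.9
position: [0.6205, -0.0188, 0.085]
ee_rot: [-0.0, 0.701, 0.713, -0.0]
contact_force: [1.1, -1.4, -1.1]
width: 0.0495
gripper_force: 32.0
```

Emit:
servo_tool:
  increments:
    - [2.7, 2.78, 0, 0, 0, -1.04, 1]
    - [0, 0, 0, 0, 0, 0, 1]
    - [0, 0, 0, 0, 0, 0, 1]
    - [0, 0, 0, 0, 0, 0, 1]
    - [0, 0, 0, 0, 0, 0, 1]

```text
clock: 21.4
position: [0.6462, 0.0064, 0.0852]
ee_rot: [-0.0, 0.696, 0.718, -0.0]
contact_force: [-0.2, 0.3, 0.4]
width: 0.0496
gripper_force: 32.0
```

Emit:
servo_tool:
  increments:
    - [0, 0, 0, 0, 0, 0, 1]
    - [0, 0, 0, 0, 0, 0, 1]
    - [0, 0, 0, 0, 0, 0, 1]
    - [0, 0, 0, 0, 0, 0, 1]
    - [0, 0, 0, 0, 0, 0, 1]

```text
clock: 21.9
position: [0.6472, 0.0073, 0.0853]
ee_rot: [0.0, 0.695, 0.719, 0.0]
contact_force: [0.8, -0.0, 0.2]
width: 0.0492
gripper_force: 32.0
```

```bash
python3 - <<'E'
from h import *
im=optics.get_image('side'); cv2.imwrite('pics/s3.png',cv2.resize(im[150:250,230:360,::-1],None,fx=6,fy=6,interpolation=cv2.INTER_CUBIC))
P=[]
for _ in range(8): optics.get_image('top'); P.append(manip.get_state()['position'])
print(np.mean(P,0),np.std(P,0))
E
python3 go.py .6470 .0095 .040 .034 2
```

```text
[0.6472233  0.00741028 0.08527467] [1.44204334e-05 2.16513797e-05 2.51553364e-05]
t 22.4 from [0.6472 0.0074 0.0853] phi 0.0338 tilt [ 0. -0.] F [-0.4  0.3 -1.3] w 0.0496
[0.1, -0.01, 2.26, 0.0, 0.0, -0.01]
[0.1, -0.01, 2.26, 0.0, 0.0, -0.01]
```

View pics/s3.png

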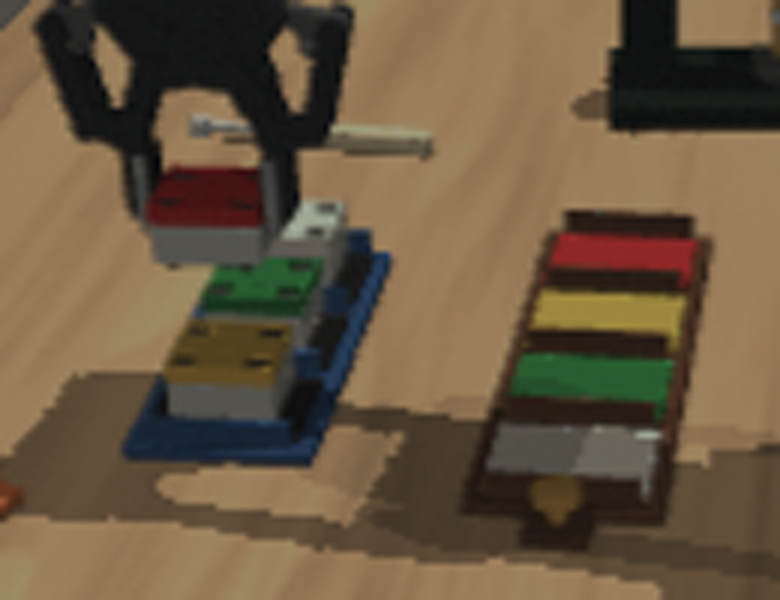

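The red box is held level at crop (205,210), above and behind yellow (228,365). I'm lining it up and stopping just above the lid.

Emit:
servo_tool:
  increments:
    - [0.1, -0.01, 1.5, 0, 0, 0, 1]
    - [0.1, 0, 1.5, 0, 0, 0, 1]
    - [0, 0, 1.2, 0, 0, 0, 1]
    - [0, 0, 0, 0, 0, 0, 1]
    - [0, 0, 0, 0, 0, 0, 1]

```text
clock: 22.85
position: [0.6471, 0.0093, 0.0432]
ee_rot: [-0.0, 0.695, 0.719, -0.0]
contact_force: [0.8, -0.7, -0.6]
width: 0.0492
gripper_force: 32.0
```

Emit:
servo_tool:
  increments:
    - [0, 0, 0, 0, 0, 0, 1]
    - [0, 0, 0, 0, 0, 0, 1]
    - [0, 0, 0, 0, 0, 0, 1]
    - [0, 0, 0, 0, 0, 0, 1]
    - [0, 0, 0, 0, 0, 0, 1]

```text
clock: 23.35
position: [0.6471, 0.0094, 0.0435]
ee_rot: [0.0, 0.695, 0.719, 0.0]
contact_force: [-0.5, -0.8, -0.9]
width: 0.0494
gripper_force: 32.0
```

```bash
python3 - <<'E'
from h import *
im=np.mean([optics.get_image('side').astype(float) for _ in range(5)],0); np.save('side.npy',im)
cv2.imwrite('pics/s4.png',cv2.resize(im[175:225,245:305,::-1].clip(0,255).astype(np.uint8),None,fx=12,fy=12,interpolation=cv2.INTER_CUBIC))
def c(n,x,y,z): print(n,[((proj('side',[x+a*.025,y+b*.022,z])-[245,175])*12+6).round().tolist() for a,b in((1,1),(-1,1),(-1,-1),(1,-1))])
c('yellow top',.6475,.0097,.043); c('red top',.6475,.0097,.043+.030+.0073); c('red bot',.6475,.0097,.043-.003+.0073+.004)
E
python3 go.py .6470 .0095 .036 .034 2
```

```text
yellow top [[143.0, 426.0], [356.0, 438.0], [405.0, 345.0], [199.0, 335.0]]
red top [[125.0, 281.0], [342.0, 292.0], [392.0, 203.0], [183.0, 193.0]]
red bot [[139.0, 394.0], [353.0, 406.0], [402.0, 314.0], [195.0, 304.0]]
t 23.6 from [0.647  0.0094 0.0433] phi 0.0337 tilt [ 0. -0.] F [ 0.1  0.8 -0.2] w 0.0494
[0.01, -0.0, 0.36, 0.0, 0.0, -0.01]
[0.01, -0.0, 0.36, 0.0, 0.0, -0.01]
```

View pics/s4.png

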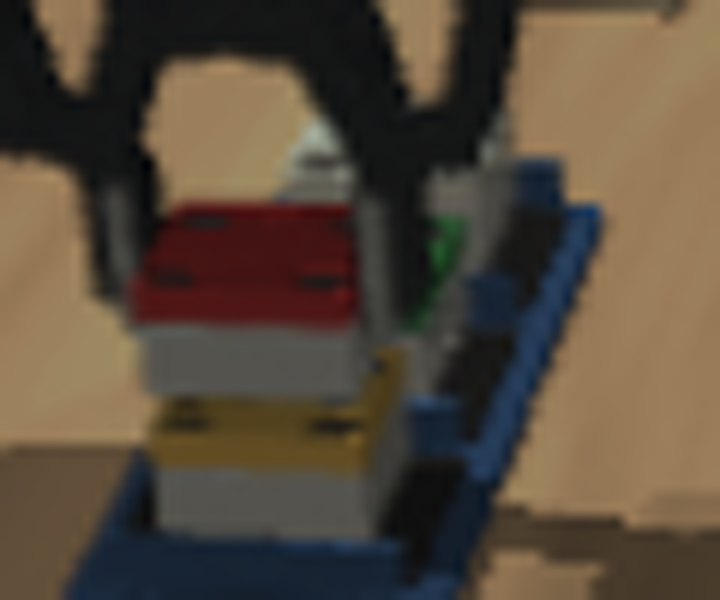

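Red hangs evenly over yellow: the near recesses at (172,280)/(320,280) against (183,425)/(335,425) match the predicted offset. I'm lowering it.

Emit:
servo_tool:
  increments:
    - [0, 0, 0.25, 0, 0, 0, 1]
    - [0, 0, 0.25, 0, 0, 0, 1]
    - [0, 0, 0.15, 0, 0, 0, 1]
    - [0, 0, 0, 0, 0, 0, 1]
    - [0, 0, 0, 0, 0, 0, 1]

```text
clock: 24.1
position: [0.647, 0.0093, 0.0367]
ee_rot: [-0.0, 0.695, 0.719, -0.0]
contact_force: [0.4, 0.1, 0.3]
width: 0.0493
gripper_force: 32.0
```

```bash
python3 go.py .6470 .0095 .036 .034 1
```

```text
t 24.1 from [0.647  0.0093 0.0367] phi 0.0337 tilt [-0.     -0.0001] F [0.4 0.1 0.3] w 0.0493
[0.02, -0.0, 0.07, 0.0, 0.0, -0.02]
```

No contact at 0.7 mm above the seat, so the feet are in the recesses. Next: final lowering, release, lift.

Emit:
servo_tool:
  increments:
    - [0, 0, 0.07, 0, 0, 0, 1]
    - [0, 0, 0, 0, 0, 0, 1]
    - [0, 0, 0, 0, 0, 0, -1]
    - [0, 0, 0, 0, 0, 0, -1]
    - [0, 0, 0, 0, 0, 0, -1]

```text
clock: 24.6
position: [0.6472, 0.0093, 0.0362]
ee_rot: [0.0, 0.695, 0.719, 0.0]
contact_force: [0.1, -0.3, -0.3]
width: 0.085
gripper_force: 0.0
```

Emit:
servo_tool:
  increments:
    - [0, 0, 0, 0, 0, 0, -1]
    - [0, 0, 0, 0, 0, 0, -1]
    - [0, 0, -3, 0, 0, 0, -1]
    - [0, 0, -4, 0, 0, 0, -1]
    - [0, 0, -4, 0, 0, 0, -1]

```text
clock: 25.1
position: [0.6465, 0.0094, 0.1467]
ee_rot: [-0.001, 0.695, 0.719, -0.001]
contact_force: [0.9, -0.2, 0.2]
width: 0.0853
gripper_force: 0.0
```

Emit:
servo_tool:
  increments:
    - [0, -4.5, 0, 0, 0, 0, -1]
    - [0, -4.5, 0, 0, 0, 0, -1]
    - [0, -4.5, 0, 0, 0, 0, -1]
    - [0, -4.5, 0, 0, 0, 0, -1]
    - [0, 0, 0, 0, 0, 0, -1]

```text
clock: 25.6
position: [0.459, 0.0041, 0.1453]
ee_rot: [-0.003, 0.695, 0.719, -0.003]
contact_force: [0.1, 1.0, -0.5]
width: 0.0855
gripper_force: 0.0
```

```bash
python3 see.py c5 2>/dev/null
python3 - <<'E'
from h import *
a=cv2.imread('pics/c5.png')[:250]; a=cv2.resize(a,(672,250))
im=optics.get_image('side')[165:240,240:350,::-1]; b=cv2.resize(im,(484,330),interpolation=cv2.INTER_CUBIC)
o=np.zeros((590,672,3),np.uint8); o[:250]=a; o[255:585,:484]=b; cv2.imwrite('pics/fin.png',o); print(manip.get_state()['position'])
E
```

```text
[0.46905722 0.00310432 0.14653726]
```

View pics/fin.png

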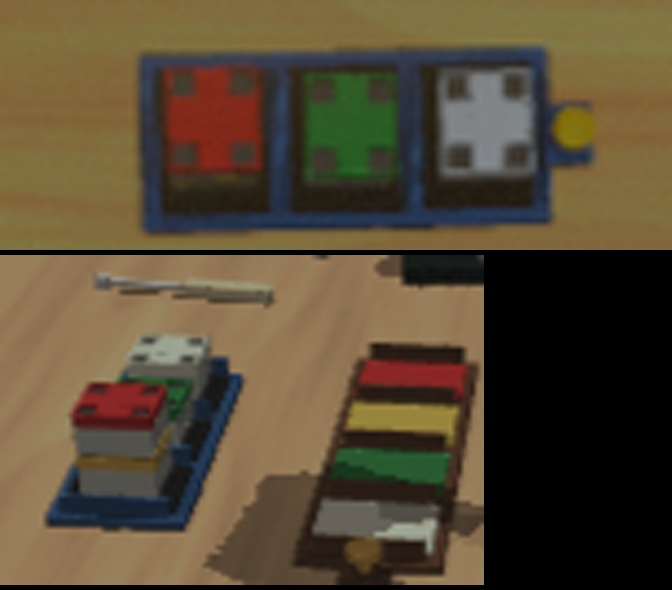

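```bash
python3 -c "
from meas import *
meas([(185,83),(242,82),(187,153),(243,153)],.070)
print(manip.sign_off())"
```

```text
[0.648  0.0095 0.07  ] yaw 0.026 [0.034 0.027] 0.012
[0.6476 0.0102 0.07  ] yaw 0.036 [0.0348 0.0286] -0.021
the job is handed in; nothing more can be done
None
```

I handed the job in at about 26 s: white is in the bay by the blue rack's knob, green in the middle, yellow in the last bay, and red sits squarely on yellow with its feet in the lid recesses. By camera, all four are within about 2 mm of centre. My first grip on green was too high: the fingers closed on its lid and pressed with about 20 N, then I went lower and it came out cleanly.

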